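Wind down the loose wing nut on a shipping skid

ROBOT

A 7-joint arm with a two-finger parallel gripper is mounted at the origin on the work surface. World frame = base frame: x ahead of the robot, y to its left, z up, the work surface at z = 0. Lengths are in m, angles in rad, forces in N, time in s.
With the tool pointing down it reaches from about 0.4 to 0.85 m from the base axis. Payload 10.4 kg.
Tool frame: the origin (TCP) lies between the finger pads; the fingertips stand 11 mm ahead of it and the grasp point (between the pads) lies 8 mm behind it; z points along the fingers, y is the direction in which the jaws open and shut (so a half turn about z gives the same grasp; the last joint's range is limited). The gripper opens to 87 mm and grips with 3 to 60 N. Pads are 19 mm wide; open, the fingers measure 117 mm over their backs; the gripper's body (75 mm by 190 mm) begins 51 mm behind the grasp point.
Start: joints at [-1.339, 0.332, -0.065, 1.46, 0.022, 1.35, -0.088], TCP at [0.158, 0.605, 0.234] pointing down, gripper open.
Joint ranges: [-2.6, 2.6], [-0.5, 2.12], [-1.47, 1.34], [0.16, 2.42], [-1.27, 4.41], [0.06, 2.06], [-2.6, 2.6]. Speed limits (rad/s): [2.22, 2.22, 2.79, 2.79, 3.14, 3.14, 3.14].

INTERFACE

Orientations are given as a unit quaternion [x, y, z, w].
In Python, from bench import r, eyes gives the robot as it stands.
- The arm moves only by the shell command python3 -m inch 'ROWS' [FORCE]. ROWS is a JSON object of lists of equal length, an entry for each row: "translation": the shift along the world's x, y, z scaled (see below), a list of three; "rot": the turn, a rotation vector about the world's x, y, z scaled (see below), a list of three; "jaw": the finger opening in mm, from 0 to 87. In form: {"translation": [[tx, ty, tz], ...], "rot": [[ax, ay, az], ...], "jaw": [jaw, ...]}. A call has 1 to 20 rows; each row is the pose to reach, as a shift and turn from the pose measured when the call began; what a row does not reach only later rows make up. The controller multiplies each number of a shift by 100 mm and each number of a turn by 60 degrees. A row lasts 1/10 s, in which the tool goes at most 50 mm and 8.59 degrees, less where a joint would pass 70% of its speed; a pose out of reach is approached as far as the arm can. A call with a number of a shift or a turn outside -1 to 1 is refused whole. A call with a gripper value outside its range is refused whole. The fingers move at their own pace and stop on an object; FORCE is the grip in N (left out, the last holds). Time passes only in rows, so rows that repeat a pose let the fingers close. It gives the time, the measured TCP pose, the force and the opening at its end, in the units of the state.
- r.read_state(): the state, without advancing time (a new reading comes with each control period).
- eyes.camera(name): name is "scene" or "top" or "wrist"; returns the picture (384x512x3 uint8, blue, green, red); there is no depth.
- eyes.calibration(name): a dict with "fx", "fy", "cx", "cy" (pixels), "R" (3x3) and "t" (3): a world point X has camera coordinates R X + t; the wrist camera has in their place "hand_eye" (4x4, takes a point from camera to tool coordinates, whose origin is the TCP and whose axes are the flange's). Camera axes: x right, y down, z forward; pixel columns grow to the right and rows downward; lengths in m; the calibration is good to about 2 mm. A picture is of the moment at which its call begins: read the wrist's pose just before it. calibration takes no time and is no camera call.
- r.close_job(): hands the job in, once; it reports no verdict.
The state is a dict: "time": time; "joint_positions": joint angles; "joint_vel": joint speeds; "joint_torque": joint torques, N m; "ee_pos": TCP position; "eef_rot": TCP orientation; "ft_force": force on the tool from outside, world axes, zero at the start; "torque": the same for the moment, N m; "width": finger opening in m.
Only numpy, scipy, OpenCV 4.12 (cv2) and the standard library are available. Lean on these libraries where they do the work, as an engineer would, in place of code of your own. Each camera call takes 0.05 s, during which the arm holds its last target. There are 200 camera calls.

TASK

The blue gear reducer is held on its wooden shipping skid by two wing nuts: the green one is already tight, the yellow one is loose and stands high on its rod. Push the yellow nut's wings round clockwise (seen from above), stroke after stroke with a fingertip, until it is fully wound down and turns no further; do not pinch or grip it. Leave the carton, can, tape roll and wrench where they are.

Things in the scene. Friction and masses are not known exactly. Their poses are not given: they have to be found in the camera images.
- skid: Wooden shipping skid, 180 x 360 mm (x, y), 50 mm high, fixed to the bench. Origin: centre of its underside, on the bench top; z up. It carries a grey foot plate, 100 x 280 mm, top at height 60 mm, and the blue gear reducer. A 14 mm threaded rod, top at height 118 mm, stands at each end, at x = 0, y = +108 and -108 mm, each with a wing nut; which nut is loose varies.
- flange (a point): Centre of the upper face of the reducer's top flange, 122 mm above the bench (bolt heads to 127 mm). The flange is 130 x 172 mm (skid's x, y), 12 mm thick, on a casing 120 x 112 mm. It overhangs both nuts' inner part: its edge is 22 mm from each rod's axis on the skid centre's side, so a fingertip reaches the wings only on the outer side and cannot circle the rod.
- nut (a joint): Turn of the loose yellow wing nut, rad: 0 is fully wound down (hard stop), positive is unscrewed, counter-clockwise seen from above; starts between 6.5 and 10. It sinks 1.27 mm per rad as it is wound down, turns with about 0.05 N m of friction (1.5 N at a wing) and stays where it is left.
- nut_top (a point): Point on the loose nut's axis at the height of its wings' top edge: 96 to 101 mm above the bench at the start, 88 mm when fully down. The nut has two straight, upright, flat wings opposite one another, each 10 mm thick, reaching 44 mm from the axis, from 0 to 23 mm below this point (top edge rounded); hub radius at most 17 mm.
- wing_end (a point): The outer end of one wing of the loose nut, at the wing's top edge, 44 mm from the axis: the direction from nut_top to it is the direction of that wing; the other wing is opposite.
- push_side: The half of the loose nut that is pushed to wind it down: the counter-clockwise-facing faces of both wings and the hub next to them. Origin on the nut's axis at the nut's underside (25 mm below nut_top), x along the wing of wing_end, z up.
- back_side: The other half of the loose nut: the clockwise-facing faces of both wings and the hub next to them. Same origin and axes. A nut pressed on both sides at once (on push_side and on back_side) counts as pinched.
- tight_top (a point): Point on the axis of the other wing nut, green and tight, at its wings' top edge, 88 mm above the bench. This nut is the same shape, already down, and does not turn.
- carton: Loose red carton with a white band, 90 x 60 x 50 mm (x, y, z), 0.2 kg, on the bench; origin under its centre.
- can: Loose can with a green label, 66 mm across, 85 mm high, standing on the bench; origin under its centre.
- tape: Loose brown roll of packing tape lying flat, 100 mm across, 48 mm high; origin under its centre.
- wrench: Loose steel wrench, 170 mm long, lying flat on the bench along its own x; origin under its middle.

How it is judged:
At the end, for the whole second after the job is handed in: The loose wing nut is wound down to within 0.3 rad of its stop and at rest; carton, can, tape roll and wrench are within 30 mm of where they started (value of joint nut below 0.3 rad and velocity of joint nut between -0.1 and 0.1 rad/s and distance of each of carton, can, tape, wrench from where it was at the start of the episode below 0.03 m); the robot touches nothing.
It fails at once if the nut is pinched: pressed on both sides at once with more than 2.5 N (contact force between the fingers and push_side above 2.5 N and contact force between the fingers and back_side above 2.5 N).
It fails at once if carton, can, tape roll or wrench is pushed away or lifted (30 mm or more) (distance of any of carton, can, tape, wrench from where it was at the start of the episode above 0.03 m).
It also fails if it takes over 64 s, if anything falls off the work surface, if the arm or the gripper's body presses on something with over 40 N, if the wrist force passes 120 N, or if a joint passes its speed limit or range.

## Working session

There is one attempt and no reset: what is moved stays moved. The work goes in short steps, Python scripts to look and compute and a shell command to move; the robot and the scene stay as the last step left them, time stands still between calls to the robot, and variables do not carry over. Pictures are saved under pics/ and viewed, about 8 in all and at most 12, crops included, and the job is handed in when it is done.

```bash
mkdir -p pics; ls; python3 - <<'E'
from bench import r, eyes
import cv2, numpy as np
s=r.read_state(); print({k:np.round(v,4).tolist() for k,v in s.items()})
for n in ("scene","top"):
    im=eyes.camera(n); cv2.imwrite(f"pics/{n}0.png",im)
    c=eyes.calibration(n); print(n,{k:np.round(v,4).tolist() for k,v in c.items()})
print(eyes.calibration("wrist"))
a=cv2.imread("pics/top0.png"); cv2.imwrite("pics/top0b.png",cv2.resize(a,(800,600),interpolation=cv2.INTER_CUBIC))
E
```

```text
pics
{'time': 0.0, 'joint_positions': [-1.3386, 0.3328, -0.0647, 1.4609, 0.0216, 1.3499, -0.0885], 'joint_vel': [-0.0009, -0.0027, 0.0004, -0.0014, -0.0002, 0.0001, 0.0011], 'joint_torque': [0.0006, -62.3242, 0.0253, -38.9893, -0.0612, 0.0398, 0.0001], 'ee_pos': [0.1574, 0.6045, 0.2328], 'eef_rot': [0.127, 0.9919, -0.0007, -0.0], 'ft_force': [0.1181, 1.1165, 1.0816], 'torque': [-0.0098, 0.011, -0.0163], 'width': 0.0867}
scene {'fx': 448.8062, 'fy': 448.8062, 'cx': 253.2622, 'cy': 190.0744, 'R': [[0.793, 0.6092, -0.0072], [0.4461, -0.5887, -0.6741], [-0.4148, 0.5314, -0.7386]], 't': [-0.5217, -0.13, 1.227]}
top {'fx': 395.7448, 'fy': 395.7448, 'cx': 256.2462, 'cy': 186.14, 'R': [[0.0056, -1.0, 0.0065], [-0.9983, -0.0059, -0.0576], [0.0577, -0.0062, -0.9983]], 't': [0.0917, 0.6165, 0.9003]}
{'fx': 316.76293535575127, 'fy': 316.76293535575127, 'cx': 259.4364020950468, 'cy': 195.34386864562381, 'hand_eye': array([[-5.58608127e-04, -9.65879712e-01, -2.58990482e-01,
         7.05282200e-02],
       [ 9.99999791e-01, -6.23647949e-04,  1.68967180e-04,
         6.24960102e-04],
       [-3.24720854e-04, -2.58990334e-01,  9.65879859e-01,
        -1.51484644e-01],
       [ 0.00000000e+00,  0.00000000e+00,  0.00000000e+00,
         1.00000000e+00]])}
```

View pics/top0b.png

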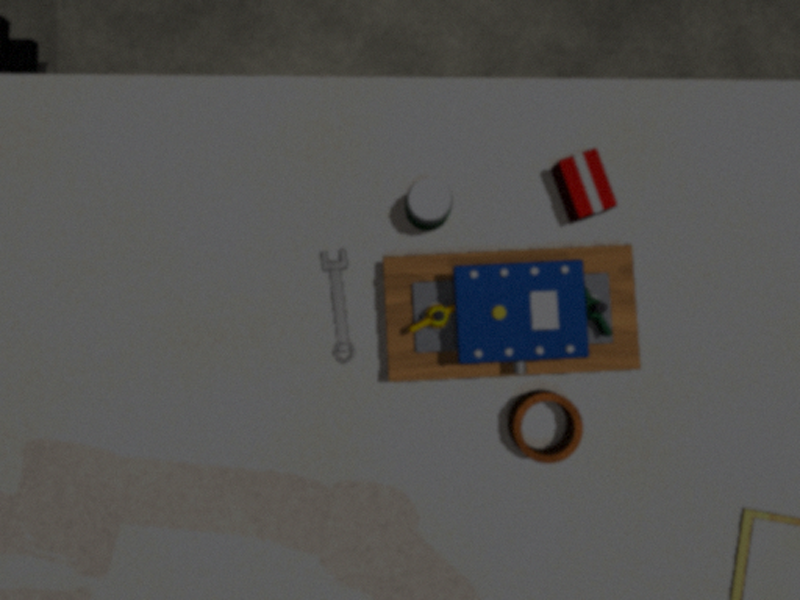

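View pics/scene0.png

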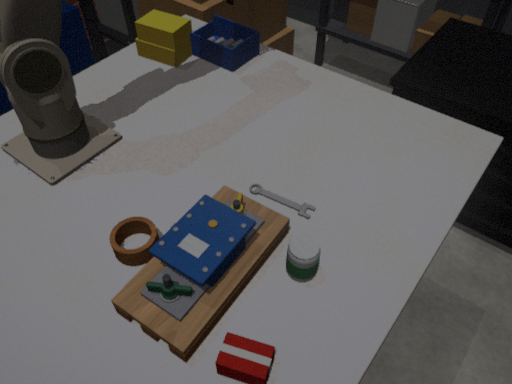

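```bash
cat > h.py <<'E'
import numpy as np, cv2
from bench import r, eyes
from scipy.spatial.transform import Rotation as Ro
def ray(name,uv,z,pose=None):
    c=eyes.calibration(name)
    d=np.array([(uv[0]-c['cx'])/c['fx'],(uv[1]-c['cy'])/c['fy'],1])
    if name=='wrist':
        p,q=pose; T=np.eye(4);T[:3,:3]=Ro.from_quat(q).as_matrix();T[:3,3]=p
        M=T@c['hand_eye']; o=M[:3,3]; d=M[:3,:3]@d
    else:
        R=np.array(c['R']);o=-R.T@np.array(c['t']);d=R.T@d
    return o+d*(z-o[2])/d[2]
def proj(name,X,pose=None):
    c=eyes.calibration(name)
    if name=='wrist':
        p,q=pose; T=np.eye(4);T[:3,:3]=Ro.from_quat(q).as_matrix();T[:3,3]=p
        x=np.linalg.inv(T@c['hand_eye'])@np.r_[X,1]
    else: x=np.array(c['R'])@X+np.array(c['t'])
    return np.array([c['fx']*x[0]/x[2]+c['cx'],c['fy']*x[1]/x[2]+c['cy']])
E
python3 - <<'E'
from h import *
k=.64
for n,p,z in [('sk',p,.05) for p in [(384,257),(631,245),(639,368),(390,380)]]+[('fl',p,.122) for p in [(455,266),(582,261),(588,356),(460,362)]]+[('hub',(439,315),.11),('wend',(403,331),.098),('can',(430,195),.085),('tape',(545,426),.048),('wr',(334,250),.005),('wr',(344,360),.005),('cart',(585,185),.05)]:
    print(n,np.round(ray('top',np.array(p)*k,z),4))
im=cv2.imread('pics/top0.png')[150:250,225:405]
im=np.clip(im.astype(float)*2,0,255).astype('uint8')
cv2.imwrite('pics/topc.png',cv2.resize(im,None,fx=4.4,fy=4.4,interpolation=cv2.INTER_CUBIC))
E
```

```text
sk [0.6626 0.1192 0.05  ]
sk [ 0.6823 -0.2366  0.05  ]
sk [ 0.506  -0.2452  0.05  ]
sk [0.4872 0.1095 0.05  ]
fl [0.6432 0.024  0.122 ]
fl [ 0.6509 -0.1438  0.122 ]
fl [ 0.5259 -0.1503  0.122 ]
fl [0.5172 0.0174 0.122 ]
hub [0.5787 0.0442 0.11  ]
wend [0.5571 0.0919 0.098 ]
can [0.7455 0.0553 0.085 ]
tape [ 0.4233 -0.1109  0.048 ]
wr [0.6778 0.1957 0.005 ]
wr [0.5127 0.1788 0.005 ]
cart [ 0.7693 -0.1711  0.05  ]
```

View pics/topc.png

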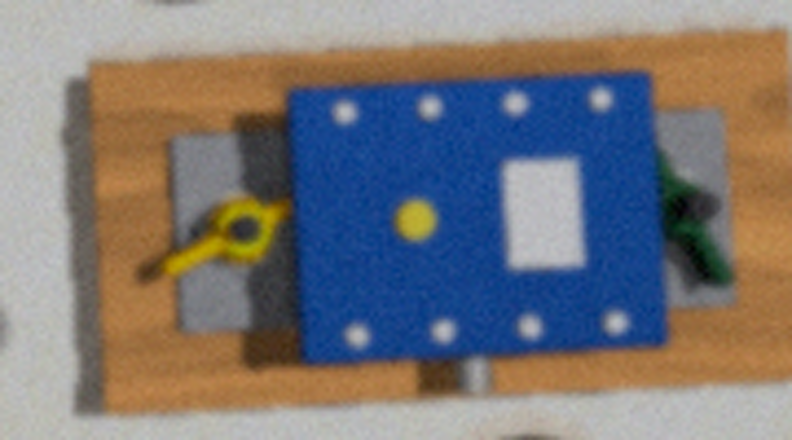

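The picture shows the skid at about (0.584, -0.063) with yaw 0.054. The nut axis is at (0.5785, 0.0445), which agrees with the given dimensions. The outer wing points at about 111° in skid axes. I'll move over the push side of this wing with the fingers closed.

```bash

python3 -m inch '{"translation":[[0.3,-0.45,0],[0.63,-0.92,0],[0.63,-0.92,0],[0.63,-0.92,0]],"rot":[[0,0,-0.1],[0,0,-0.2],[0,0,-0.2],[0,0,-0.2]],"jaw":[0,0,0,0]}'
python3 -m inch '{"translation":[[0.3,-0.45,0],[0.63,-0.92,0],[0.63,-0.92,0],[0.63,-0.92,0]],"rot":[[0,0,-0.1],[0,0,-0.2],[0,0,-0.2],[0,0,-0.2]],"jaw":[0,0,0,0]}'
python3 -m inch '{"translation":[[0.3,-0.45,0],[0.63,-0.92,0],[0.63,-0.92,0],[0.63,-0.92,0]],"rot":[[0,0,-0.1],[0,0,-0.2],[0,0,-0.2],[0,0,-0.2]],"jaw":[0,0,0,0]}'
python3 -m inch '{"translation":[[0.3,-0.45,0],[0.63,-0.92,0],[0.63,-0.92,0],[0.63,-0.92,0]],"rot":[[0,0,-0.1],[0,0,-0.2],[0,0,-0.2],[0,0,-0.2]],"jaw":[0,0,0,0]}'
python3 -m inch '{"translation":[[0.3,-0.45,0],[0.63,-0.92,0],[0.63,-0.92,0],[0.63,-0.92,0]],"rot":[[0,0,-0.1],[0,0,-0.2],[0,0,-0.2],[0,0,-0.2]],"jaw":[0,0,0,0]}'
```

```text
time: 0.5
ee_pos: [0.2224, 0.5107, 0.233]
eef_rot: [0.232, 0.973, -0.001, 0.0]
ft_force: [-0.3, 1.0, 0.0]
width: 0.063
time: 0.9
ee_pos: [0.2864, 0.418, 0.2331]
eef_rot: [0.333, 0.943, -0.001, 0.0]
ft_force: [0.3, 1.2, 0.2]
width: 0.0311
time: 1.3
ee_pos: [0.3498, 0.3263, 0.2333]
eef_rot: [0.429, 0.903, -0.0, 0.0]
ft_force: [-1.9, 0.8, 0.5]
width: 0.0029
time: 1.7
ee_pos: [0.4129, 0.2351, 0.2333]
eef_rot: [0.521, 0.854, -0.0, 0.0]
ft_force: [-0.0, 1.0, 0.6]
width: 0.0001
time: 2.1
ee_pos: [0.4761, 0.1446, 0.2331]
eef_rot: [0.606, 0.795, -0.001, 0.0]
ft_force: [-0.6, 0.3, -0.5]
width: 0.0004
```

```bash

python3 -m inch '{"translation":[[0.3,-0.45,0],[0.57,-0.91,0],[0.57,-0.91,0],[0.57,-0.91,0]],"rot":[[0,0,-0.1],[0,0,-0.205],[0,0,-0.205],[0,0,-0.205]],"jaw":[0,0,0,0]}'
cat >> h.py <<'E'
NUT=np.array([.5785,.0445]); YAW=.0543
def S(): 
    s=r.read_state(); return np.array(s['ee_pos']),np.array(s['eef_rot']),s
def look(name,f=None):
    p,q,s=S(); im=eyes.camera('wrist'); cv2.imwrite(name,im); return p,q,im
def rel(pts,z=.091):
    "skid-axes mm offsets from nut axis -> shift units"
    p,q,s=S(); c,sn=np.cos(YAW),np.sin(YAW)
    d=p[:2]-NUT; print('now',np.round([c*d[0]+sn*d[1],-sn*d[0]+c*d[1]],4)*1000,'z',p[2].round(4),'F',np.round(s['ft_force'],1),'t',s['time'],'q',np.round(q,3))
    for a,b in pts:
        w=NUT+np.array([c*a-sn*b,sn*a+c*b])/1000
        print((a,b),np.round(np.r_[w-p[:2],z-p[2]]*10,2).tolist())
def path(phi,r=30,off=0):
    f=np.radians(phi);u=np.array([np.cos(f),np.sin(f)]);n=np.array([-u[1],u[0]])
    a,b=15,9.5
    sx=np.clip(-n[0]/.2,-1,1); sy=np.clip(-n[1]/.2,-1,1)
    return r*u+(5-off)*0*n+n*(5+off)+np.array([-sx*a,-sy*b]) 
E
python3 - <<'E'
from h import *
p,q,im=look('pics/w0.png'); np.save('w0.npy',np.r_[p,q])
for f in (111,):
  for z in (.096,.1005):
    a=np.radians(f)+YAW
    print(z,proj('wrist',np.r_[NUT+.044*np.array([np.cos(a),np.sin(a)]),z],(p,q)),proj('wrist',np.r_[NUT,.118],(p,q)))
rel([(-45,12)]+[tuple(np.round(path(f),1)) for f in (165,150,130,111,100,90,80,60,40,20,0,-10,-30)])
E
```

```text
time: 2.5
ee_pos: [0.533, 0.0557, 0.2327]
eef_rot: [0.687, 0.727, -0.001, -0.0]
ft_force: [-0.1, 0.5, -1.3]
width: 0.0004
0.096 [291.14426339 160.09033117] [310.14696561 210.30085499]
0.1005 [291.61553296 160.85074131] [310.14696561 210.30085499]
now [-45.2  14.9] z 0.2326 F [0.4 0.  0.1] t 2.55 q [ 0.686  0.727 -0.001 -0.001]
(-45, 12) [0.0, -0.03, -1.42]
(np.float64(-45.3), np.float64(-6.6)) [0.01, -0.21, -1.42]
(np.float64(-43.5), np.float64(1.2)) [0.02, -0.14, -1.42]
(np.float64(-38.1), np.float64(10.3)) [0.07, -0.04, -1.42]
(np.float64(-30.4), np.float64(16.7)) [0.15, 0.03, -1.42]
(np.float64(-25.1), np.float64(20.4)) [0.2, 0.07, -1.42]
(np.float64(-20.0), np.float64(30.0)) [0.24, 0.16, -1.42]
(np.float64(-14.7), np.float64(38.7)) [0.29, 0.25, -1.42]
(np.float64(-4.3), np.float64(38.0)) [0.4, 0.25, -1.42]
(np.float64(4.8), np.float64(32.6)) [0.49, 0.2, -1.42]
(np.float64(11.5), np.float64(24.5)) [0.56, 0.13, -1.42]
(np.float64(30.0), np.float64(14.5)) [0.75, 0.04, -1.42]
(np.float64(43.4), np.float64(9.2)) [0.89, -0.01, -1.42]
(np.float64(43.5), np.float64(-1.2)) [0.89, -0.11, -1.42]
```

View pics/w0.png

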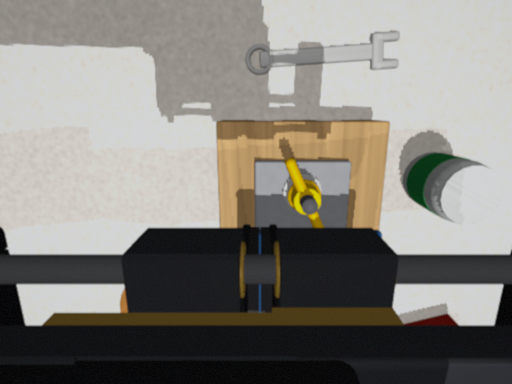

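Rod at (309,204), outer wing tip at (288,159): the wing is at about 110° in skid axes, and the push side is clear. I'll descend on it, then check.

```bash

python3 -m inch '{"translation":[[-0.05,-0.03,-0.4],[-0.05,-0.03,-0.7],[-0.05,-0.03,-0.7]],"rot":[[0,0,0],[0,0,0],[0,0,0]],"jaw":[0,0,0]}'
python3 -m inch '{"translation":[[0,0,-0.4],[0,0,-0.71],[0,0,-0.71],[0,0,-0.71]],"rot":[[0,0,0],[0,0,0],[0,0,0],[0,0,0]],"jaw":[0,0,0,0]}'
python3 - <<'E'
from h import *
rel([(-27,22),(-23,27),(-17,33),(-8,38),(4,37),(14,31),(24,25),(30,20),(35,15),(40,9),(43,3),(44,-2)])
E
```

```text
time: 2.85
ee_pos: [0.5243, 0.0572, 0.1591]
eef_rot: [0.684, 0.729, -0.003, -0.003]
ft_force: [-0.4, 0.0, 0.7]
width: 0.0004
time: 3.25
ee_pos: [0.5249, 0.0587, 0.0898]
eef_rot: [0.683, 0.73, -0.003, -0.003]
ft_force: [0.1, 0.4, 0.2]
width: 0.0006
now [-52.8  17. ] z 0.0898 F [0.1 0.4 0.2] t 3.25 q [ 0.683  0.73  -0.003 -0.003]
(-27, 22) [0.25, 0.06, 0.01]
(-23, 27) [0.29, 0.12, 0.01]
(-17, 33) [0.35, 0.18, 0.01]
(-8, 38) [0.44, 0.23, 0.01]
(4, 37) [0.56, 0.23, 0.01]
(14, 31) [0.66, 0.18, 0.01]
(24, 25) [0.76, 0.12, 0.01]
(30, 20) [0.82, 0.07, 0.01]
(35, 15) [0.88, 0.03, 0.01]
(40, 9) [0.93, -0.03, 0.01]
(43, 3) [0.96, -0.09, 0.01]
(44, -2) [0.98, -0.14, 0.01]
```

```bash

python3 -m inch '{"translation":[[0.13,0.02,0.02],[0.25,0.06,0.02],[0.29,0.12,0.02],[0.35,0.18,0.02],[0.44,0.23,0.02],[0.56,0.23,0.02],[0.56,0.23,0.02]],"rot":[[0,0,0],[0,0,0],[0,0,0],[0,0,0],[0,0,0],[0,0,0],[0,0,0]],"jaw":[0,0,0,0,0,0,0]}'
python3 - <<'E'
from h import *
p,q,im=look('pics/w1.png')
rel([(14,31),(24,25),(30,20),(35,15),(40,9),(43,3),(44,-2)])
im=eyes.camera('top')[150:250,225:405]
im=np.clip(im.astype(float)*2,0,255).astype('uint8')
a=cv2.resize(im,None,fx=3,fy=3,interpolation=cv2.INTER_CUBIC)
w=cv2.imread('pics/w1.png')[60:300,140:400]; w=cv2.resize(w,(325,300))
cv2.imwrite('pics/c1.png',np.hstack([cv2.resize(a[:,:300],(300,300)),w]))
E
```

```text
time: 3.95
ee_pos: [0.5819, 0.0825, 0.0919]
eef_rot: [0.683, 0.73, -0.002, -0.003]
ft_force: [-0.6, 1.5, -0.6]
width: 0.0004
now [ 5.  37.5] z 0.0919 F [ 0.3  0.  -0. ] t 4.0 q [ 0.683  0.73  -0.002 -0.003]
(14, 31) [0.09, -0.06, -0.01]
(24, 25) [0.2, -0.11, -0.01]
(30, 20) [0.26, -0.16, -0.01]
(35, 15) [0.31, -0.21, -0.01]
(40, 9) [0.36, -0.27, -0.01]
(43, 3) [0.4, -0.32, -0.01]
(44, -2) [0.41, -0.37, -0.01]
```

View pics/c1.png

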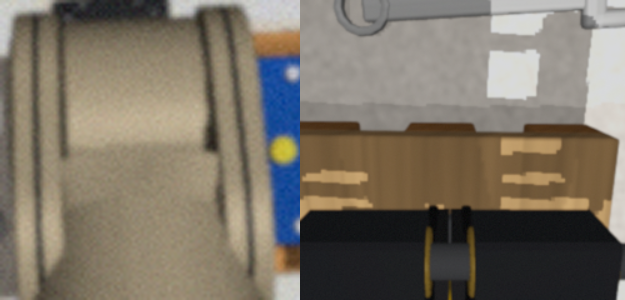

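Both views are blocked: the arm hides the nut in the top view, and the gripper body hides it in the wrist view. I'll finish the stroke, then look from above.

```bash

python3 -m inch '{"translation":[[0.09,-0.06,0],[0.20,-0.11,0],[0.26,-0.16,0],[0.31,-0.21,0],[0.36,-0.27,0],[0.40,-0.32,0],[0.41,-0.37,0],[0.41,-0.37,0]],"rot":[[0,0,0],[0,0,0],[0,0,0],[0,0,0],[0,0,0],[0,0,0],[0,0,0],[0,0,0]],"jaw":[0,0,0,0,0,0,0,0]}'
python3 -m inch '{"translation":[[0.03,0.06,0.05],[0,0.05,0.5],[-0.4,0.05,1],[-0.9,0.05,1],[-0.95,0.05,1]],"rot":[[0,0,0],[0,0,0],[0,0,0],[0,0,0],[0,0,0]],"jaw":[0,0,0,0,0]}'
python3 -m inch '{"translation":[[0,0,0.3],[0,0,0.4],[0,0,0.4]],"rot":[[0,0,0],[0,0,0],[0,0,0]],"jaw":[0,0,0]}'
python3 - <<'E'
from h import *
p,q,im=look('pics/w2.png')
rel([])
for f in (150,):
    a=np.radians(f)+YAW
    print(proj('wrist',np.r_[NUT+.044*np.array([np.cos(a),np.sin(a)]),.096],(p,q)),proj('wrist',np.r_[NUT,.118],(p,q)))
cv2.imwrite('pics/c2.png',cv2.resize(im[90:260,180:420],(720,510),interpolation=cv2.INTER_CUBIC))
E
```

```text
time: 4.85
ee_pos: [0.6226, 0.0435, 0.0921]
eef_rot: [0.684, 0.73, -0.003, -0.002]
ft_force: [0.1, 0.6, -0.3]
width: 0.0
time: 5.35
ee_pos: [0.5255, 0.0484, 0.1941]
eef_rot: [0.684, 0.73, -0.001, -0.002]
ft_force: [1.2, 0.5, 0.2]
width: 0.0009
time: 5.65
ee_pos: [0.5267, 0.0488, 0.2361]
eef_rot: [0.684, 0.73, 0.0, -0.001]
ft_force: [-0.3, -0.3, -0.4]
width: 0.0002
now [-52.1   7. ] z 0.2346 F [ 0.7 -0.7 -1.1] t 5.7 q [ 0.684  0.73  -0.001 -0.002]
[273.74341276 173.26086931] [317.24352002 202.82542046]
```

View pics/c2.png

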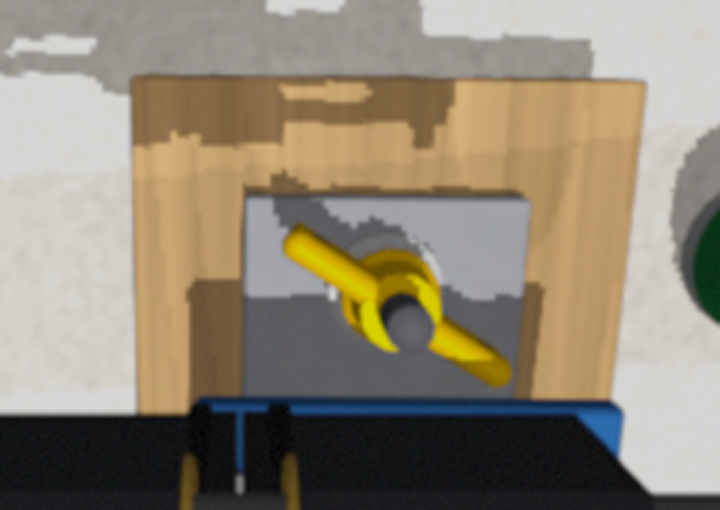

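The picture shows wing ends at about (278,170) and (347,214) raw. The outer wing is now at about 148°, as planned, so the first stroke turned the nut about 143°. Next is stroke 2.

```bash

python3 -m inch '{"translation":[[0.05,-0.11,-0.4],[0.05,-0.11,-0.72],[0.05,-0.11,-0.72]],"rot":[[0,0,0],[0,0,0],[0,0,0]],"jaw":[0,0,0]}'
python3 -m inch '{"translation":[[0,0,-0.4],[0,0,-0.71],[0,0,-0.71],[0,0,-0.71]],"rot":[[0,0,0],[0,0,0],[0,0,0],[0,0,0]],"jaw":[0,0,0,0]}'
python3 - <<'E'
from h import *
rel([(-48,-4),(44,-2)])
E
```

```text
time: 6.0
ee_pos: [0.5282, 0.037, 0.1577]
eef_rot: [0.684, 0.729, -0.004, -0.004]
ft_force: [-0.7, -0.5, 0.2]
width: 0.0004
time: 6.4
ee_pos: [0.5288, 0.037, 0.0879]
eef_rot: [0.684, 0.729, -0.005, -0.003]
ft_force: [-0.2, -0.2, 1.1]
width: 0.0007
now [-50.   -4.8] z 0.0879 F [-0.2 -0.2  1.1] t 6.4 q [ 0.684  0.729 -0.005 -0.003]
(-48, -4) [0.02, 0.01, 0.03]
(44, -2) [0.94, 0.08, 0.03]
```

```bash

python3 -m inch '{"translation":[[0.07,0.08,0.03],[0.11,0.16,0.03],[0.16,0.22,0.03],[0.22,0.28,0.03],[0.25,0.33,0.03],[0.31,0.40,0.03],[0.40,0.45,0.03],[0.52,0.45,0.03],[0.62,0.39,0.03],[0.72,0.34,0.03],[0.79,0.29,0.03],[0.84,0.24,0.03],[0.89,0.19,0.03],[0.93,0.13,0.03],[0.94,0.08,0.03],[0.91,0.04,0.03],[0.91,0.04,0.03]],"rot":[[0,0,0],[0,0,0],[0,0,0],[0,0,0],[0,0,0],[0,0,0],[0,0,0],[0,0,0],[0,0,0],[0,0,0],[0,0,0],[0,0,0],[0,0,0],[0,0,0],[0,0,0],[0,0,0],[0,0,0]],"jaw":[0,0,0,0,0,0,0,0,0,0,0,0,0,0,0,0,0]}'
python3 -m inch '{"translation":[[0.06,0.06,0.05],[0.03,0.10,0.5],[-0.4,0.10,1],[-0.9,0.10,1],[-0.9,0.10,1]],"rot":[[0,0,0],[0,0,0],[0,0,0],[0,0,0],[0,0,0]],"jaw":[0,0,0,0,0]}'
python3 -m inch '{"translation":[[0,0,0.3],[0,0,0.4],[0,0,0.4]],"rot":[[0,0,0],[0,0,0],[0,0,0]],"jaw":[0,0,0]}'
cat >> h.py <<'E'
def snap(n):
    p,q,im=look(f'pics/w{n}.png'); rel([])
    print('rod px',proj('wrist',np.r_[NUT,.118],(p,q)))
    hsv=cv2.cvtColor(im,cv2.COLOR_BGR2HSV); m=cv2.inRange(hsv,(22,180,60),(32,255,255)); m[265:]=0
    nl,lb,st,ce=cv2.connectedComponentsWithStats(m)
    c=np.argwhere(m[100:250,230:400])[:,::-1]+[230,100]
    vx=cv2.fitLine(c.astype(np.float32),cv2.DIST_L1,0,.01,.01).ravel()
    R=Ro.from_quat(q).as_matrix(); ty=np.degrees(np.arctan2(R[1,1],R[0,1]))
    a=(np.degrees(np.arctan2(-vx[1],vx[0]))+ty-np.degrees(YAW))%180
    print('n',len(c),'wing angle (mod 180, skid) ~',round(a,1))
    cv2.imwrite(f'pics/c{n}.png',cv2.resize(im[90:260,180:420],(720,510),interpolation=cv2.INTER_CUBIC))
E
python3 -c "
from h import *
snap(3)"
```

```text
time: 8.1
ee_pos: [0.6198, 0.0396, 0.0912]
eef_rot: [0.685, 0.729, -0.005, -0.003]
ft_force: [-0.1, -0.9, -0.3]
width: 0.0006
time: 8.6
ee_pos: [0.5273, 0.0498, 0.193]
eef_rot: [0.685, 0.729, -0.004, -0.003]
ft_force: [0.5, -0.3, -0.2]
width: 0.0004
time: 8.9
ee_pos: [0.5284, 0.0502, 0.235]
eef_rot: [0.684, 0.729, -0.002, -0.002]
ft_force: [0.3, 0.7, -0.7]
width: 0.0007
now [-50.2   8.3] z 0.2335 F [0.2 0.4 0.5] t 8.95 q [ 0.684  0.729 -0.003 -0.003]
rod px [316.0773144  204.40109764]
n 1085 wing angle (mod 180, skid) ~ 140.7
```

View pics/c3.png

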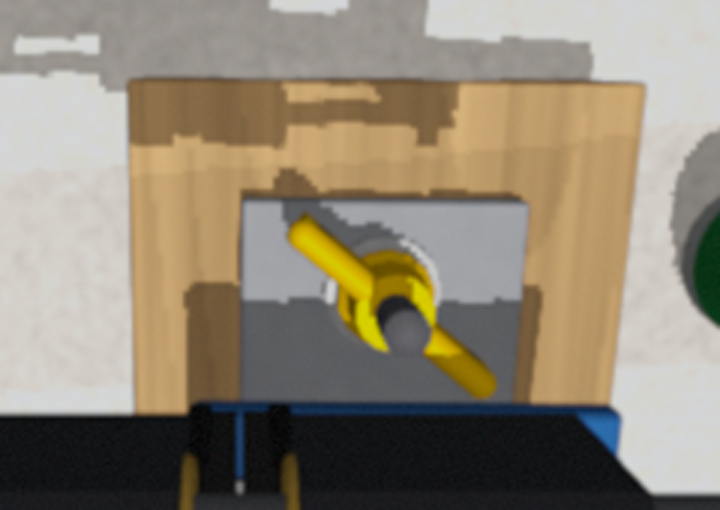

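Wing ends at crop (302,228) and (485,387), so the wing is at about 140°. The nut has turned about 5.75 rad in total, so the stop could come any time after another 0.75 rad. I'll run stroke 3 in short calls and check the force after each.

```bash

python3 -m inch '{"translation":[[0.03,-0.11,-0.4],[0.03,-0.11,-0.71],[0.03,-0.11,-0.71]],"rot":[[0,0,0],[0,0,0],[0,0,0]],"jaw":[0,0,0]}'
python3 -m inch '{"translation":[[0,0,-0.4],[0,0,-0.68],[0,0,-0.68],[0,0,-0.68]],"rot":[[0,0,0],[0,0,0.0],[0,0,0],[0,0,0]],"jaw":[0,0,0,0]}'
python3 -m inch '{"translation":[[0.07,0.07,0],[0.12,0.15,0],[0.17,0.22,0],[0.22,0.27,0],[0.22,0.27,0]],"rot":[[0,0,0],[0,0,0],[0,0,0],[0,0,0],[0,0,0]],"jaw":[0,0,0,0,0]}'
python3 - <<'E'
from h import *
rel([(-28,21),(-23,27),(-17,33),(-8,38),(4,37),(14,31),(24,25),(30,20),(35,15),(40,9),(43,3),(44,-2),(41,-6)],.0895)
E
```

```text
time: 9.25
ee_pos: [0.5281, 0.0385, 0.1577]
eef_rot: [0.685, 0.729, -0.007, -0.005]
ft_force: [-0.5, 0.3, 0.1]
width: 0.0005
time: 9.65
ee_pos: [0.5287, 0.0385, 0.0909]
eef_rot: [0.685, 0.729, -0.007, -0.005]
ft_force: [0.0, 0.5, 0.2]
width: 0.0004
time: 10.15
ee_pos: [0.5514, 0.0669, 0.091]
eef_rot: [0.684, 0.729, -0.007, -0.004]
ft_force: [-0.5, 0.8, -0.5]
width: 0.0007
now [-25.9  23.8] z 0.091 F [-0.5  0.8 -0.5] t 10.15 q [ 0.684  0.729 -0.007 -0.004]
(-28, 21) [-0.02, -0.03, -0.01]
(-23, 27) [0.03, 0.03, -0.01]
(-17, 33) [0.08, 0.1, -0.01]
(-8, 38) [0.17, 0.15, -0.01]
(4, 37) [0.29, 0.15, -0.01]
(14, 31) [0.39, 0.09, -0.01]
(24, 25) [0.5, 0.04, -0.01]
(30, 20) [0.56, -0.01, -0.01]
(35, 15) [0.61, -0.05, -0.01]
(40, 9) [0.67, -0.11, -0.01]
(43, 3) [0.7, -0.17, -0.01]
(44, -2) [0.71, -0.22, -0.01]
(41, -6) [0.68, -0.26, -0.01]
```

```bash

python3 -m inch '{"translation":[[0.03,0.03,0],[0.08,0.10,0]],"rot":[[0,0,0],[0,0,0]],"jaw":[0,0]}'
python3 -m inch '{"translation":[[0.05,0.03,0],[0.09,0.05,0]],"rot":[[0,0,0],[0,0,0]],"jaw":[0,0]}'
python3 -m inch '{"translation":[[0.06,0,0],[0.12,0,0]],"rot":[[0,0,0],[0,0,0]],"jaw":[0,0]}'
python3 -c "
from h import *
rel([(14,31),(24,25),(30,20),(35,15),(40,9),(43,3),(44,-2),(41,-6)],.0895)"
```

```text
time: 10.35
ee_pos: [0.5592, 0.0765, 0.0909]
eef_rot: [0.684, 0.729, -0.007, -0.005]
ft_force: [-1.8, -2.2, -0.2]
width: 0.0002
time: 10.55
ee_pos: [0.5683, 0.0819, 0.0906]
eef_rot: [0.684, 0.729, -0.007, -0.005]
ft_force: [-2.7, -1.9, 0.0]
width: 0.0003
time: 10.75
ee_pos: [0.5804, 0.082, 0.0903]
eef_rot: [0.684, 0.729, -0.008, -0.005]
ft_force: [-3.8, -0.2, -0.4]
width: 0.0004
now [ 3.9 37.4] z 0.0903 F [-3.8 -0.2 -0.4] t 10.75 q [ 0.684  0.729 -0.008 -0.005]
(14, 31) [0.1, -0.06, -0.01]
(24, 25) [0.21, -0.11, -0.01]
(30, 20) [0.27, -0.16, -0.01]
(35, 15) [0.32, -0.21, -0.01]
(40, 9) [0.38, -0.26, -0.01]
(43, 3) [0.41, -0.32, -0.01]
(44, -2) [0.42, -0.37, -0.01]
(41, -6) [0.39, -0.41, -0.01]
```

```bash

python3 -m inch '{"translation":[[0.05,-0.03,0],[0.10,-0.06,0]],"rot":[[0,0,0],[0,0,0]],"jaw":[0,0]}'
python3 -m inch '{"translation":[[0.05,-0.03,0],[0.10,-0.05,0]],"rot":[[0,0,0],[0,0,0]],"jaw":[0,0]}'
python3 -m inch '{"translation":[[0.03,-0.03,0],[0.06,-0.05,0]],"rot":[[0,0,0],[0,0,0]],"jaw":[0,0]}'
python3 -c "
from h import *
rel([(35,15),(40,9),(43,3),(44,-2),(41,-6)],.0895)"
```

```text
time: 10.95
ee_pos: [0.5908, 0.0761, 0.0902]
eef_rot: [0.684, 0.729, -0.008, -0.006]
ft_force: [-3.0, 0.9, -0.9]
width: 0.001
time: 11.15
ee_pos: [0.6016, 0.0708, 0.0904]
eef_rot: [0.684, 0.729, -0.007, -0.005]
ft_force: [-2.3, 2.0, -0.2]
width: 0.0001
time: 11.35
ee_pos: [0.6083, 0.0654, 0.0906]
eef_rot: [0.684, 0.729, -0.007, -0.005]
ft_force: [-1.1, 0.4, -0.1]
width: 0.0008
now [30.8 19.3] z 0.0906 F [-1.1  0.4 -0.1] t 11.35 q [ 0.684  0.729 -0.007 -0.005]
(35, 15) [0.04, -0.04, -0.01]
(40, 9) [0.1, -0.1, -0.01]
(43, 3) [0.13, -0.16, -0.01]
(44, -2) [0.14, -0.21, -0.01]
(41, -6) [0.12, -0.25, -0.01]
```

```bash

python3 -m inch '{"translation":[[0.04,-0.04,0],[0.09,-0.10,0]],"rot":[[0,0,0],[0,0,0]],"jaw":[0,0]}'
python3 -m inch '{"translation":[[0.03,-0.05,0],[0.04,-0.11,0],[0.04,-0.11,0]],"rot":[[0,0,0],[0,0,0],[0,0,0]],"jaw":[0,0,0]}'
python3 -m inch '{"translation":[[-0.03,-0.04,0],[-0.03,-0.04,0]],"rot":[[0,0,0],[0,0,0]],"jaw":[0,0]}'
python3 -m inch '{"translation":[[0.06,0.06,0.05],[0.03,0.10,0.5],[-0.4,0.10,1],[-0.9,0.10,1],[-0.9,0.10,1]],"rot":[[0,0,0],[0,0,0],[0,0,0],[0,0,0],[0,0,0]],"jaw":[0,0,0,0,0]}'
python3 -m inch '{"translation":[[0,0,0.3],[0,0,0.4],[0,0,0.4]],"rot":[[0,0,0],[0,0,0],[0,0,0]],"jaw":[0,0,0]}'
python3 -c "
from h import *
snap(4)"
```

```text
time: 11.55
ee_pos: [0.6176, 0.0558, 0.0907]
eef_rot: [0.684, 0.729, -0.007, -0.005]
ft_force: [-1.6, 3.3, 0.1]
width: 0.0005
time: 11.85
ee_pos: [0.6219, 0.043, 0.0908]
eef_rot: [0.685, 0.729, -0.007, -0.005]
ft_force: [-0.5, 0.5, -0.3]
width: 0.0003
time: 12.05
ee_pos: [0.6188, 0.0379, 0.091]
eef_rot: [0.685, 0.728, -0.007, -0.004]
ft_force: [0.3, 1.0, 0.1]
width: 0.0006
time: 12.55
ee_pos: [0.5264, 0.0479, 0.1929]
eef_rot: [0.685, 0.728, -0.006, -0.005]
ft_force: [0.3, 0.5, 0.3]
width: 0.0005
time: 12.85
ee_pos: [0.5275, 0.0483, 0.2348]
eef_rot: [0.685, 0.728, -0.004, -0.004]
ft_force: [-0.2, -0.2, -0.0]
width: 0.0005
now [-51.3   6.5] z 0.2333 F [ 0.2  0.2 -1.3] t 12.9 q [ 0.685  0.728 -0.005 -0.004]
rod px [318.15543608 202.31515903]
n 1023 wing angle (mod 180, skid) ~ 137.7
```

View pics/c4.png

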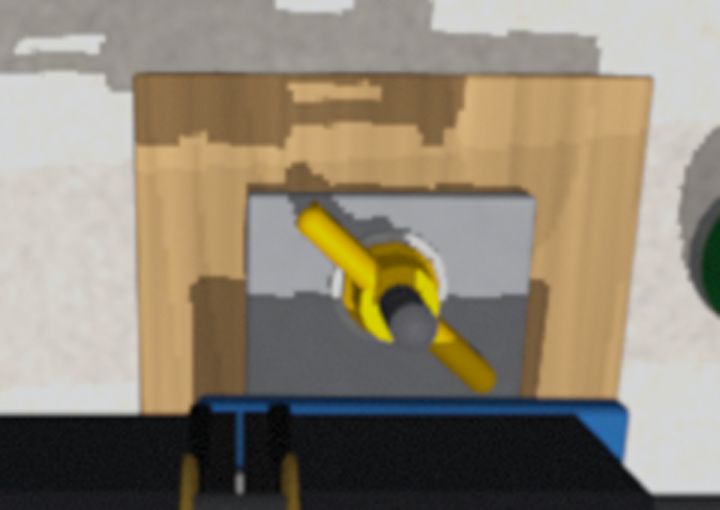

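Ends at crop (312,217) and (483,380): the wing is at about 137°, and the total is about 8.95 rad. At most about 1.05 rad is left. For stroke 4 I'll approach, then use small steps and watch for the stop.

```bash

python3 -m inch '{"translation":[[0.03,-0.10,-0.4],[0.03,-0.10,-0.71],[0.03,-0.10,-0.71]],"rot":[[0.01,0,0],[0.01,0,0],[0.01,0,0]],"jaw":[0,0,0]}'
python3 -m inch '{"translation":[[0,0,-0.4],[0,0,-0.68],[0,0,-0.68],[0,0,-0.68]],"rot":[[0,0,0],[0,0,0.0],[0,0,0],[0,0,0]],"jaw":[0,0,0,0]}'
python3 -m inch '{"translation":[[0.05,0.05,0],[0.09,0.10,0],[0.09,0.10,0]],"rot":[[0,0,0],[0,0,0],[0,0,0]],"jaw":[0,0,0]}'
python3 -m inch '{"translation":[[0.03,0.03,0],[0.05,0.05,0]],"rot":[[0,0,0],[0,0,0]],"jaw":[0,0]}'
python3 -m inch '{"translation":[[0.02,0.02,0],[0.03,0.03,0]],"rot":[[0,0,0],[0,0,0]],"jaw":[0,0]}'
python3 -c "
from h import *
rel([(-28,21),(-23,27),(-17,33),(-8,38)],.0905)"
```

```text
time: 13.2
ee_pos: [0.5272, 0.0375, 0.1575]
eef_rot: [0.685, 0.728, -0.005, -0.01]
ft_force: [-0.7, 0.2, -0.5]
width: 0.0006
time: 13.6
ee_pos: [0.5278, 0.0375, 0.0907]
eef_rot: [0.685, 0.728, -0.005, -0.01]
ft_force: [-0.2, 0.6, 0.9]
width: 0.0004
time: 13.9
ee_pos: [0.5382, 0.049, 0.0919]
eef_rot: [0.685, 0.729, -0.004, -0.009]
ft_force: [-0.3, -0.3, 0.4]
width: 0.0004
time: 14.1
ee_pos: [0.5432, 0.0543, 0.0921]
eef_rot: [0.685, 0.729, -0.004, -0.009]
ft_force: [-2.9, -0.2, 0.3]
width: 0.0003
time: 14.3
ee_pos: [0.5462, 0.0576, 0.092]
eef_rot: [0.685, 0.729, -0.005, -0.009]
ft_force: [-1.9, -0.6, 1.6]
width: 0.0006
now [-31.6  14.8] z 0.092 F [-1.9 -0.6  1.6] t 14.3 q [ 0.685  0.729 -0.005 -0.009]
(-28, 21) [0.03, 0.06, -0.02]
(-23, 27) [0.08, 0.13, -0.02]
(-17, 33) [0.14, 0.19, -0.02]
(-8, 38) [0.22, 0.24, -0.02]
```

```bash

python3 -m inch '{"translation":[[0.03,0.04,-0.01],[0.03,0.04,-0.01]],"rot":[[0,0,0],[0,0,0]],"jaw":[0,0]}'
python3 -m inch '{"translation":[[0.03,0.04,0],[0.03,0.04,0]],"rot":[[0,0,0],[0,0,0]],"jaw":[0,0]}'
python3 -m inch '{"translation":[[0.03,0.04,0],[0.03,0.04,0]],"rot":[[0,0,0],[0,0,0]],"jaw":[0,0]}'
python3 -m inch '{"translation":[[0.04,0.03,0],[0.04,0.03,0]],"rot":[[0,0,0],[0,0,0]],"jaw":[0,0]}'
python3 -c "
from h import *
rel([(-23,27),(-17,33),(-8,38)],.0905)"
```

```text
time: 14.5
ee_pos: [0.5496, 0.0621, 0.0909]
eef_rot: [0.684, 0.729, -0.005, -0.009]
ft_force: [-0.6, -0.9, 0.6]
width: 0.0003
time: 14.7
ee_pos: [0.553, 0.0667, 0.0909]
eef_rot: [0.684, 0.729, -0.004, -0.009]
ft_force: [0.1, -0.4, -0.3]
width: 0.0
time: 14.9
ee_pos: [0.5564, 0.0716, 0.0909]
eef_rot: [0.684, 0.73, -0.004, -0.009]
ft_force: [-0.8, 0.5, 0.3]
width: 0.0004
time: 15.1
ee_pos: [0.5581, 0.0727, 0.09]
eef_rot: [0.684, 0.729, -0.007, -0.011]
ft_force: [-11.6, -6.6, 7.3]
width: 0.0004
now [-18.8  29.3] z 0.09 F [-11.6  -6.6   7.3] t 15.1 q [ 0.684  0.729 -0.007 -0.011]
(-23, 27) [-0.04, -0.03, 0.0]
(-17, 33) [0.02, 0.04, 0.0]
(-8, 38) [0.1, 0.09, 0.0]
```

```bash

python3 -m inch '{"translation":[[0.02,0,0],[0.02,0,0],[0.02,0,0]],"rot":[[0,0,0],[0,0,0],[0,0,0]],"jaw":[0,0,0]}'
python3 -m inch '{"translation":[[-0.1,0,0],[-0.2,0,0],[-0.25,0,0.4],[-0.3,-0.2,1],[-0.3,-0.2,1]],"rot":[[0,0,0],[0,0,0],[0,0,0],[0,0,0],[0,0,0]],"jaw":[0,0,0,0,0]}'
python3 -m inch '{"translation":[[0,0,0.3],[0,0,0.4],[0,0,0.4]],"rot":[[0,0,0],[0,0,0],[0,0,0]],"jaw":[0,0,0]}'
python3 -c "
from h import *
snap(5)"
```

```text
time: 15.4
ee_pos: [0.558, 0.0723, 0.0896]
eef_rot: [0.684, 0.729, -0.009, -0.012]
ft_force: [-10.3, -2.9, 6.4]
width: 0.0004
time: 15.9
ee_pos: [0.5296, 0.0511, 0.1944]
eef_rot: [0.685, 0.729, -0.006, -0.01]
ft_force: [1.4, -0.7, 0.4]
width: 0.0002
time: 16.2
ee_pos: [0.5302, 0.0515, 0.2357]
eef_rot: [0.685, 0.729, -0.004, -0.01]
ft_force: [1.1, 0.1, -0.3]
width: 0.0004
now [-48.5   9.6] z 0.2342 F [ 0.3  0.7 -0.6] t 16.25 q [ 0.685  0.729 -0.005 -0.01 ]
rod px [315.68958755 206.58565286]
n 966 wing angle (mod 180, skid) ~ 96.2
```

View pics/c5.png

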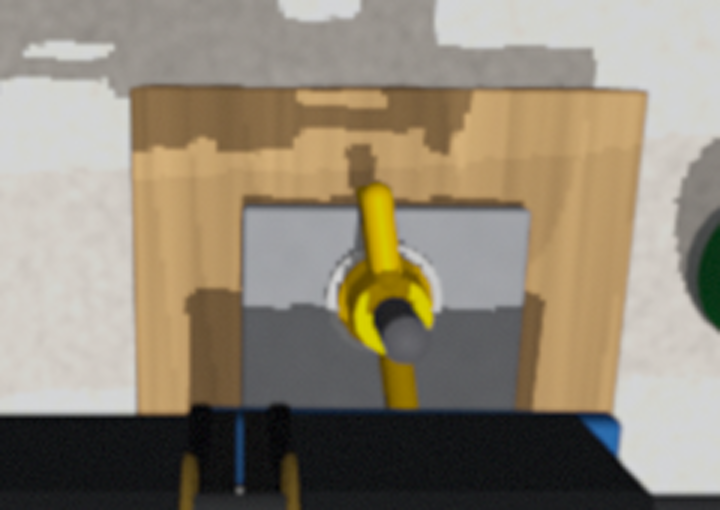

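The wing is now at about 96°, with a total of about 9.67 rad. The push stalled at about 12 N, far above the friction force, which suggests the stop. I'll confirm with a second push at a larger radius and slightly higher, to rule out a jam.

```bash

python3 -m inch '{"translation":[[0.0,0.1,-0.4],[0.0,0.27,-0.71],[0.0,0.27,-0.71]],"rot":[[-0.015,0,0],[-0.015,0,0],[-0.015,0,0]],"jaw":[0,0,0]}'
python3 -m inch '{"translation":[[0,0,-0.4],[0,0,-0.66],[0,0,-0.66],[0,0,-0.66]],"rot":[[0,0,0],[0,0,0.0],[0,0,0],[0,0,0]],"jaw":[0,0,0,0]}'
python3 -m inch '{"translation":[[0.1,0,0],[0.18,0,0],[0.22,0,0]],"rot":[[0,0,0],[0,0,0],[0,0,0]],"jaw":[0,0,0]}'
python3 -m inch '{"translation":[[0.03,0,0],[0.03,0,0]],"rot":[[0,0,0],[0,0,0]],"jaw":[0,0]}'
python3 -m inch '{"translation":[[0.03,0,0],[0.03,0,0]],"rot":[[0,0,0],[0,0,0]],"jaw":[0,0]}'
python3 -c "
from h import *
rel([])"
```

```text
time: 16.55
ee_pos: [0.526, 0.0805, 0.1578]
eef_rot: [0.683, 0.73, -0.015, -0.007]
ft_force: [-0.4, -0.0, 0.3]
width: 0.0007
time: 16.95
ee_pos: [0.5264, 0.0799, 0.0927]
eef_rot: [0.684, 0.73, -0.015, -0.007]
ft_force: [-0.0, -0.3, 0.2]
width: 0.0008
time: 17.25
ee_pos: [0.5502, 0.08, 0.0938]
eef_rot: [0.684, 0.73, -0.014, -0.006]
ft_force: [-0.4, 0.2, 0.1]
width: 0.0008
time: 17.45
ee_pos: [0.5539, 0.0799, 0.0942]
eef_rot: [0.684, 0.73, -0.014, -0.006]
ft_force: [0.0, 0.2, -0.1]
width: 0.0002
time: 17.65
ee_pos: [0.5566, 0.0799, 0.094]
eef_rot: [0.684, 0.73, -0.014, -0.006]
ft_force: [-1.5, 0.4, -0.1]
width: 0.0004
now [-19.9  36.5] z 0.094 F [-1.5  0.4 -0.1] t 17.65 q [ 0.684  0.73  -0.014 -0.006]
```

```bash

for i in 1; do :; done
python3 -m inch '{"translation":[[0.03,0,-0.02],[0.03,0,-0.02]],"rot":[[0,0,0],[0,0,0]],"jaw":[0,0]}'
python3 -m inch '{"translation":[[0.03,0,-0.01],[0.03,0,-0.01]],"rot":[[0,0,0],[0,0,0]],"jaw":[0,0]}'
python3 -m inch '{"translation":[[0.03,0,0],[0.03,0,0]],"rot":[[0,0,0],[0,0,0]],"jaw":[0,0]}'
```

```text
time: 17.85
ee_pos: [0.558, 0.0804, 0.0922]
eef_rot: [0.684, 0.73, -0.015, -0.008]
ft_force: [-12.6, 0.5, 14.4]
width: 0.0006
time: 18.05
ee_pos: [0.5586, 0.0808, 0.0917]
eef_rot: [0.683, 0.73, -0.017, -0.011]
ft_force: [-17.7, -0.1, 20.7]
width: 0.0008
time: 18.25
ee_pos: [0.5588, 0.0807, 0.092]
eef_rot: [0.683, 0.73, -0.019, -0.013]
ft_force: [-18.4, 0.0, 18.5]
width: 0.0003
```

The second push stalled at the same place (x≈0.558) with about 18 N at 37 mm radius, so this is the hard stop. I'll back off, rise clear, take a last look and hand in.

```bash

python3 -m inch '{"translation":[[-0.1,0,0],[-0.25,0,0.1],[-0.3,0,0.5],[-0.3,-0.2,1],[-0.3,-0.28,1],[-0.3,-0.28,1]],"rot":[[0,0,0],[0,0,0],[0,0,0],[0,0,0],[0,0,0],[0,0,0]],"jaw":[0,0,0,0,0,0]}'
python3 -m inch '{"translation":[[0,0,0.3],[0,0,0.4],[0,0,0.4],[0,0,0.4],[0,0,0.4]],"rot":[[0,0,0],[0,0,0],[0,0,0],[0,0,0],[0,0,0]],"jaw":[0,0,0,0,0]}'
python3 -c "
from h import *
snap(6)
cv2.imwrite('pics/s6.png',np.hstack([cv2.resize(cv2.imread('pics/c6.png'),(360,255)),cv2.resize(eyes.camera('scene')[100:384,80:360],(259,255))[:, :]]))"
```

```text
time: 18.85
ee_pos: [0.5296, 0.0513, 0.1933]
eef_rot: [0.684, 0.729, -0.018, -0.013]
ft_force: [-0.2, -0.4, -0.3]
width: 0.0006
time: 19.35
ee_pos: [0.529, 0.0516, 0.2318]
eef_rot: [0.684, 0.729, -0.019, -0.013]
ft_force: [-0.6, -0.1, 0.3]
width: 0.0005
now [-49.    9.6] z 0.232 F [-0.1  0.3 -0.4] t 19.4 q [ 0.684  0.729 -0.019 -0.013]
rod px [321.34994123 206.71319205]
n 1013 wing angle (mod 180, skid) ~ 96.0
```

View pics/s6.png

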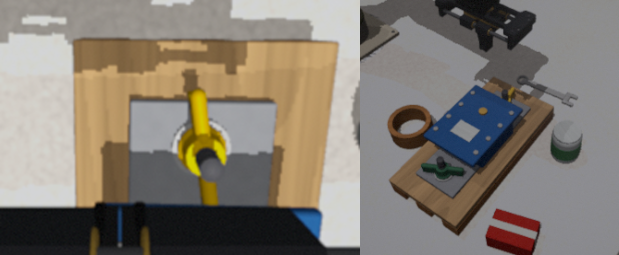

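The wing stayed at 96° through the second, harder push. The tape, can, carton and wrench are where they were at the start, and the arm is clear of everything.

```bash
python3 -c "
from bench import r
print(r.close_job())"
```

```text
the job is handed in; nothing more can be done
None
```

The yellow wing nut is wound down to its hard stop, and I handed the job in at about 19.4 s of the 64 s allowed. I used four one-sided strokes with the closed fingertips. By the camera pictures after each stroke, the nut turned about 9.7 rad in total, which fits its 6.5 to 10 rad starting range.

- **Stop check:** two pushes at different radii stalled at the same place, at about 12 N and then 18 N, against about 1.5 N of friction. The wing angle read 96.2° after the first and 96.0° after the second. I did not measure the nut's height directly.
- **Unexpected force:** both stalled pushes also showed an upward force, about 7 N and then up to 20 N. I put this down to the fingertip bearing on the wing's rounded top edge. The tool had also tilted a few degrees by the end.
- **Camera disagreement:** early on, the rod top in the wrist camera sat about 6 pixels (roughly 5 mm) from where the top camera put it. I kept the top camera's position, which matched the given dimensions.
- **Surroundings:** in the last picture the carton, can, tape roll and wrench look unmoved; I checked this by eye. The arm ended clear of everything, with the wrist force near zero.

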